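# Stand the fallen oil bottles back up in their rack lane

### The arm

A 6-joint arm with a two-finger parallel gripper is mounted at the origin on a cart in front of the work surface, level with it; the furniture and walls round the work are solid. World frame = base frame: x ahead of the robot, y to its left, z up, the work surface at z = 0. Lengths are in m, angles in rad, forces in N, time in s.
With the tool pointing down it reaches from about 0.35 to 0.975 m from the base axis. Payload 4.9 kg.
Tool frame: the origin (TCP) lies midway between the tips of the shut fingers; the grasp point (between the pads) lies ctrl.grip_depth behind it (ctrl.grip_depth is the distance from the TCP to the grasp point, in m); z points along the fingers, y is the line along which they close (so a half turn about z gives the same grasp; the last joint's range is limited). The gripper opens to 85 mm and grips with 20 to 120 N. Pads are 22 mm wide; open, the fingers measure 114 mm over their backs; the gripper's body (76 mm by 85 mm) begins 54 mm behind the grasp point. The pads swing forward as they close: fully open they stand 13 mm farther back than shut.
Start: joints at [1.141, 0.053, 1.613, -0, 1.476, -0.119], TCP at [0.191, 0.595, 0.231] pointing down, gripper open.
Joint ranges: [-3.01, 3.01], [-1.01, 2.22], [0.06, 2.58], [-1.02, 4.17], [0.09, 2.62], [-3.14, 3.14]. Speed limits (rad/s): [2.57, 2.57, 3.14, 3.14, 3.14, 3.14].

### API

Orientations are given as a rotation vector (axis times angle).
In Python, from station import ctrl, get_image, camera_model gives the robot as it stands. The module is installed in compiled form; this text tells all that it offers.
- The arm moves only by the shell command python3 -m crank 'ROWS' [FORCE]. ROWS is JSON, a list of rows, each a list of 7 numbers: the shift along the tool's x, y, z in mm, then the turn, a rotation vector about the tool's x, y, z in rad, then the opening, from -1 (shut) to 1 (fully open). A call has exactly 10 rows; each row shifts and turns the commanded pose from where the row before left it, along the tool's axes as they then stand; what a row does not reach is not made up. A row lasts 1/12 s, in which the tool goes at most 41.7 mm and 7.16 degrees, less where a joint would pass 70% of its speed; a pose out of reach is approached as far as the arm can. A call with a gripper value outside its range is refused whole. The fingers move at their own pace and stop on an object; FORCE is the grip in N (left out, the last holds). Time passes only in rows, so rows that do not move let the fingers close, or fill a call up. It gives the time, the measured TCP pose, the force, the opening and the grip force at its end, in the units of the state.
- ctrl.get_obs(): the state, without advancing time (a new reading comes with each control period).
- get_image(name): name is "side" or "top" or "wrist"; returns the picture (400x640x3 uint8, red, green, blue); there is no depth.
- camera_model(name): a dict with "vertical_fov" (degrees; the focal length in pixels is half the picture's height over the tangent of half this angle, whatever the lens; pixels are square), "cx", "cy" (the principal point, pixels), "k1" (the pictures are not rectified: a ray, as slopes to the right and down, at radius r is drawn at 1 + k1 r^2 times it, then the intrinsics apply), "R" (3x3) and "t" (3): a world point X has camera coordinates R X + t; the wrist camera has in their place "hand_eye" (4x4, takes a point from camera to tool coordinates, whose origin is the TCP and whose axes are the flange's). Camera axes: x right, y down, z forward; pixel columns grow to the right and rows downward; lengths in m; the calibration is good to about 2 mm. A picture is of the moment at which its call begins: read the wrist's pose just before it. camera_model takes no time and is no camera call.
- ctrl.finish_job(): hands the job in; it is judged then, once.
The state is a dict: "t": time; "q": joint angles; "dq": joint speeds; "effort": joint torques, N m; "tool_pos": TCP position; "tool_rot": TCP orientation; "contact_force": force on the tool from outside, world axes, zero at the start; "wrist_torque": the same for the moment, N m; "opening": finger opening in m; "grip_force": force on a finger pad.
Only numpy, scipy, OpenCV 4.12 (cv2) and the standard library are available. Lean on these libraries where they do the work, as an engineer would, in place of code of your own. Each camera call takes 0.05 s, during which the arm holds its last target. There are 200 camera calls.

### The job

Two red-capped bottles have fallen over: one lies in the red (middle) lane of the sloping rack with its cap out over the front lip, the other lies on the bench. Stand both upright again in the red lane, one behind the other, in front of the red bottle that is still standing there; the foremost must have its foot down against the front lip. Do not knock over or shift any of the bottles that still stand, and leave the spray can and the roll of tape where they are.

Things in the scene. Friction and masses are not known exactly. Their poses are not given: they have to be found in the camera images.
- deck: Deck of a grey steel gravity rack fixed to the bench, its lanes running across the robot's view; it slopes 6 degrees down to its front lip, which faces the robot's right. Origin: deck surface at the lip's inner face, middle of the red lane, 30 mm above the bench. +x up the lane, +y to the blue lane, +z square to the deck (axis of a standing bottle). Lip 3 mm thick, 18 mm above the deck; a bottle against it is centred at x = 24 mm.
- red_lane (a point): Middle of the red lane's floor, at x = 86 mm of the deck. Lanes: yellow (y = -60 mm), red (0), blue (+60 mm), marked by coloured chips on the lip; each 57 mm wide between 3 mm dividers 28 mm high (outer walls 34 mm), 172 mm deep, with a back stop 53 mm high.
- red_1: Bottle 150 mm tall: white body, red band, 48 mm diameter up to 100 mm, then a shoulder and a straight red cap, 30 mm diameter, from 110 to 150 mm. 0.11 kg, centre of mass 55 mm up. Origin: centre of underside, +z to the cap. Fallen forward in the red lane: foot on the deck near x = 97 mm, body on the lip, cap out over it, 5 degrees above level.
- red_2: Bottle 150 mm tall: white body, red band, 48 mm diameter up to 100 mm, then a shoulder and a straight red cap, 30 mm diameter, from 110 to 150 mm. 0.11 kg, centre of mass 55 mm up. Origin: centre of underside, +z to the cap. Lies on the bench in front of the lip, cap turned roughly to the robot's right (within 40 degrees); it can roll.
- red_3: Bottle 150 mm tall: white body, red band, 48 mm diameter up to 100 mm, then a shoulder and a straight red cap, 30 mm diameter, from 110 to 150 mm. 0.11 kg, centre of mass 55 mm up. Origin: centre of underside, +z to the cap. Stands at the back of the red lane; stays there.
- blue_1: Bottle 150 mm tall: white body, blue band, 48 mm diameter up to 100 mm, then a shoulder and a straight blue cap, 30 mm diameter, from 110 to 150 mm. 0.11 kg, centre of mass 55 mm up. Origin: centre of underside, +z to the cap. Stands foremost in the blue lane.
- blue_2: Bottle 150 mm tall: white body, blue band, 48 mm diameter up to 100 mm, then a shoulder and a straight blue cap, 30 mm diameter, from 110 to 150 mm. 0.11 kg, centre of mass 55 mm up. Origin: centre of underside, +z to the cap. Stands second in the blue lane.
- yellow_1: Bottle 150 mm tall: white body, yellow band, 48 mm diameter up to 100 mm, then a shoulder and a straight yellow cap, 30 mm diameter, from 110 to 150 mm. 0.11 kg, centre of mass 55 mm up. Origin: centre of underside, +z to the cap. Stands foremost in the yellow lane.
- yellow_2: Bottle 150 mm tall: white body, yellow band, 48 mm diameter up to 100 mm, then a shoulder and a straight yellow cap, 30 mm diameter, from 110 to 150 mm. 0.11 kg, centre of mass 55 mm up. Origin: centre of underside, +z to the cap. Stands second in the yellow lane.
- spray_can: Aerosol can standing on the bench beyond the work or left of the rack, 70 mm in diameter, 280 mm tall, bystander. Origin: centre of its underside, z up.
- tape_roll: Roll of tape lying flat on the bench, left of the rack or beyond the work, 98 mm in diameter, 25 mm high, bystander. Origin: centre of the underside.
There are look-alikes about, which are no part of the job. Leave any pink look-alike of the yellow_1 alone.

How it is judged:
By the outcome, as a careful person would: the job done as asked, in the order asked, and still so for the second after the job is handed in, with the robot touching nothing.
It also fails if it takes over 72 s, if anything falls off the work surface, if the arm or the gripper's body presses on something with over 40 N, if the wrist force passes 120 N, or if a joint passes its speed limit or range.

## Working session

There is one attempt and no reset: what is moved stays moved. The work goes in short steps, Python scripts to look and compute and a shell command to move; the robot and the scene stay as the last step left them, time stands still between calls to the robot, and variables do not carry over. Pictures are saved under pics/ and viewed, at most 13 in all, crops included, and the job is handed in when it is done.

```bash
mkdir -p pics
cat > h.py <<'E'
import numpy as np, cv2
from scipy.spatial.transform import Rotation as R
from station import ctrl, get_image, camera_model
def cam(n,obs=None):
    m=camera_model(n); f=200/np.tan(np.radians(m["vertical_fov"])/2)
    K=np.array([[f,0,m["cx"]],[0,f,m["cy"]],[0,0,1]]); D=np.array([m["k1"],0,0,0.])
    if n=="wrist":
        o=obs or ctrl.get_obs(); T=np.eye(4); T[:3,:3]=R.from_rotvec(o["tool_rot"]).as_matrix(); T[:3,3]=o["tool_pos"]
        C=np.linalg.inv(T@np.array(m["hand_eye"])); return K,D,C[:3,:3],C[:3,3]
    return K,D,np.array(m["R"]),np.array(m["t"])
def ray(c,uv):
    K,D,r,t=c; p=cv2.undistortPoints(np.array([[uv]],float),K,D)[0,0]
    return -r.T@t, r.T@np.array([p[0],p[1],1])
def onz(c,uv,z):
    o,d=ray(c,uv); return o+d*(z-o[2])/d[2]
def tri(c1,u1,c2,u2):
    o1,d1=ray(c1,u1);o2,d2=ray(c2,u2)
    s=np.linalg.lstsq(np.c_[d1,-d2],o2-o1,rcond=None)[0]
    a=o1+d1*s[0];b=o2+d2*s[1]; return (a+b)/2,np.linalg.norm(a-b)
def proj(c,X):
    K,D,r,t=c; return cv2.projectPoints(np.atleast_2d(np.array(X,float)),cv2.Rodrigues(r)[0],t,K,D)[0][:,0]
def snap(n,f):
    im=get_image(n); cv2.imwrite(f"pics/{f}.png",im[:,:,::-1]); return im
def red(im,lo=0,s=110):
    h=cv2.cvtColor(im,cv2.COLOR_RGB2HSV); return (((h[...,0]<8)|(h[...,0]>172))&(h[...,1]>s)&(h[...,2]>60)).astype(np.uint8)
E
python3 - <<'E'
from h import *
a=snap("side","side0");b=snap("top","top0");cv2.imwrite("pics/both0.png",cv2.resize(np.vstack([a,b])[:,:,::-1],(480,600)))
for n in("side","top"):
    c=cam(n);print(n,c[0][0,0],-c[2].T@c[3],c[2][2])
print(ctrl.grip_depth,ctrl.get_obs())
E
```

```text
side 502.5090484305053 [ 0.09057344 -1.29547575  0.84729875] [ 0.31074544  0.82401363 -0.47374973]
top 510.78393868647726 [0.24749988 0.043305   1.53302571] [ 2.24004632e-01  8.79868188e-04 -9.74587682e-01]
0.0187 {'t': 0.1, 'q': array([ 1.14101149e+00,  5.33181300e-02,  1.61415124e+00, -2.45756640e-07,
        1.47599455e+00, -1.18995479e-01]), 'dq': array([-1.49643301e-05, -2.07488136e-03, -3.21570136e-03, -1.00437369e-03,
        1.21241668e-03,  1.39945075e-03]), 'effort': array([ 1.39150766e-04, -3.94901168e+01, -3.71363211e+01, -1.45998674e-04,
        3.92966977e-03, -2.52227039e-06]), 'tool_pos': array([0.1908935 , 0.59454628, 0.23017229]), 'tool_rot': array([-4.86145733e-01, -3.10323616e+00,  2.82906634e-03]), 'contact_force': array([ 0.08244402, -0.11084042, -0.3846401 ]), 'wrist_torque': array([ 0.00987931,  0.01650348, -0.00801677]), 'grip_force': 0.0, 'opening': 0.08547539077148654}
```

View pics/side0.png

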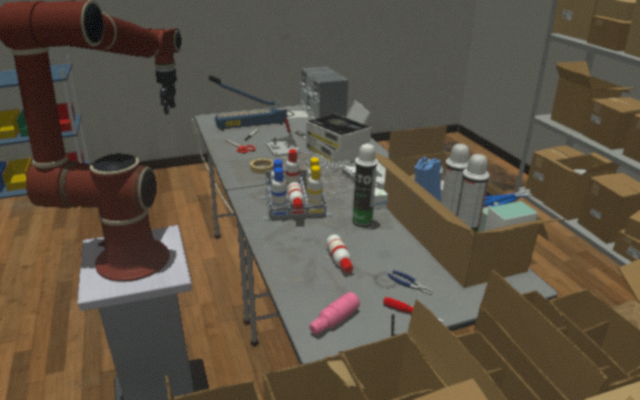

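View pics/top0.png

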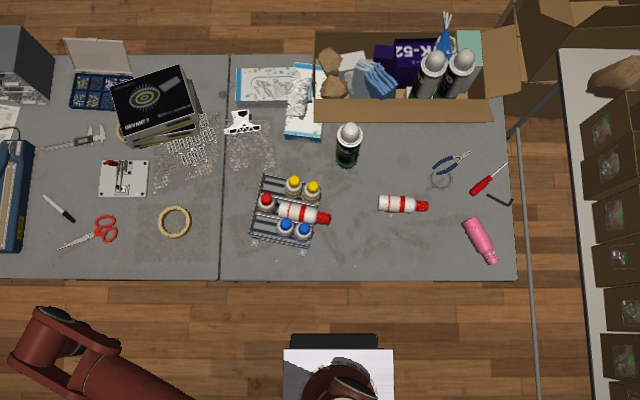

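Candidates for the red-capped bottles in the top view are the cap at (323,218), lying in the rack; (422,206), lying on the bench; and (266,199), standing. The red screwdriver (482,184), the scissors (105,230) and the pink bottle (480,240) are not part of the job. I choose 323,218 as red_1 and 422,206 as red_2, and check both in a crop.

Run:
```python
from h import *
a=cv2.imread("pics/side0.png");b=cv2.imread("pics/top0.png")
A=cv2.resize(a[140:280,255:385],None,fx=3,fy=3,interpolation=3);B=cv2.resize(b[165:260,235:440],None,fx=3.9,fy=3.9,interpolation=3)
cv2.imwrite("pics/c0.png",np.vstack([cv2.resize(B,(800,370)),np.pad(cv2.resize(a[140:280,255:385],(213,230),interpolation=3),((0,0),(0,587),(0,0)))]))
for n,im in(("side",a),("top",b)):
    im=im[:,:,::-1].copy();h=cv2.cvtColor(im,cv2.COLOR_RGB2HSV)
    for col,m in(("red",red(im)),("blue",((abs(h[...,0].astype(int)-112)<10)&(h[...,1]>130)).astype(np.uint8)),("yel",((abs(h[...,0].astype(int)-26)<6)&(h[...,1]>140)).astype(np.uint8))):
        k,l,s,c=cv2.connectedComponentsWithStats(m)
        x0,x1,y0,y1=(240,460,160,260) if n=="top" else (255,385,140,280)
        for i in range(1,k):
            if s[i,4]>8 and x0<c[i][0]<x1 and y0<c[i][1]<y1: print(n,col,s[i],c[i].round(1))
```

```text
side red [289 149   8  13  81] [292.3 154.8]
side red [286 172  13   4  30] [292.1 173.5]
side red [293 198  10  12  92] [297.3 203.2]
side red [293 211  10   2  16] [298.  211.6]
side red [331 245  14   9  36] [337.2 247.9]
side red [340 258  13  15 145] [345.9 264.8]
side blue [274 160   9  20 135] [277.8 168.9]
side yel [310 157  10  22 161] [314.8 167.5]
side yel [308 190  13   4  28] [313.9 191.5]
side yel [314 210   7   2   9] [317.4 210.8]
top red [261 192  11  14 117] [266.  198.4]
top red [388 195   2  17  17] [388.7 203. ]
top red [399 196   6  16  75] [401.9 203.5]
top red [415 200  14  11 121] [421.4 205.5]
top red [287 203   5  15  19] [288.5 210.1]
top red [299 205   8  17  83] [301.7 212.8]
top red [258 208  17   5  20] [266.6 210.4]
top red [316 211  15  13 149] [322.8 217.5]
top blue [433 156  20  12  49] [442.8 160.7]
top blue [437 163  20  11  56] [447.9 168.7]
top blue [280 218  11  12 102] [285.3 223.6]
top blue [299 223  11  12 101] [304.  228.1]
top yel [289 175  11  13 114] [294. 181.]
top yel [307 181  12  13 112] [312.6 186.8]
top yel [304 197  12   5  12] [309.5 199.5]
```

View pics/c0.png

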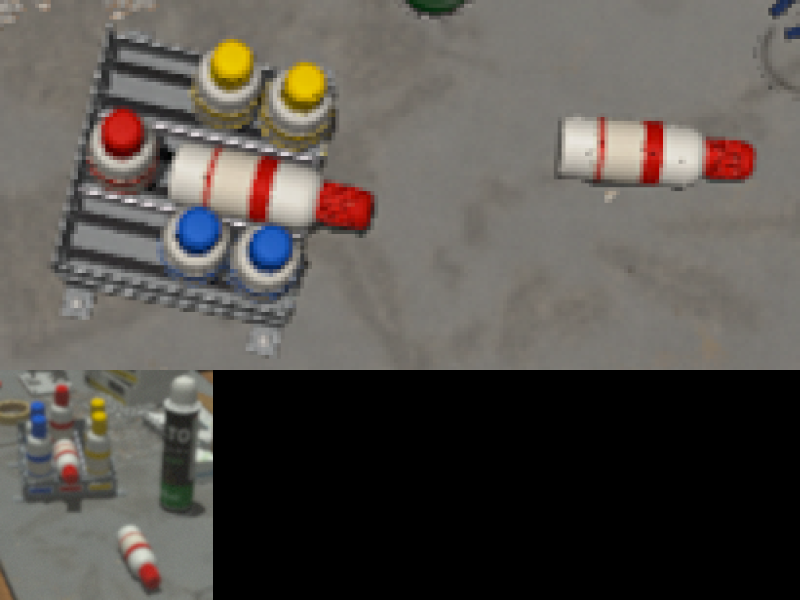

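The crop confirms the choice: red_1 lies in the middle lane with its cap over the lip, red_2 is on the bench with its cap to the right, and red_3 stands behind. Now I work out the geometry.

```bash
cat >> h.py <<'E'
def deckfit():
    pass
E
python3 - <<'E'
from h import *
T=cam("top");S=cam("side")
P=dict(b2=(285.3,223.6),b1=(304,228.1),y2=(294,181),y1=(312.6,186.8),r3=(266,198.4))
# cap mask centroid ~ a bit below top: height along axis ~143mm
zz=dict(b1=.03+.024*.1045+.142*.9945,y1=.03+.0025+.141,b2=.03+.0075+.141,y2=.03+.0075+.141,r3=.03+.0155+.141)
W={k:onz(T,P[k],zz[k]) for k in P}
for k in W: print(k,W[k].round(4))
print("yaw",[np.degrees(np.arctan2(*(W[a]-W[b])[[1,0]])) for a,b in(("b2","b1"),("y2","y1"))], (W["y1"]-W["b1"]).round(4))
print("tri y1",tri(T,(312.6,186.8),S,(314.8,164)),"r3",tri(T,P["r3"],S,(292.3,154.8)))
print("red1 cap tri",tri(T,(322.8,217.5),S,(297.3,204)),onz(T,(322.8,217.5),.085),"band",onz(T,(301.7,212.8),.085))
print("red2 cap tri",tri(T,(421.4,205.5),S,(345.9,264.8)),onz(T,(421.4,205.5),.03),"band",onz(T,(401.9,203.5),.045),onz(T,(388.7,203),.045))
print("can",onz(T,(349,133),.27), onz(T,(348,160),.02))
E
```

```text
b2 [0.4858 0.1456 0.1785]
b1 [0.4745 0.0954 0.1737]
y2 [0.6043 0.1241 0.1785]
y1 [0.5894 0.0731 0.1735]
r3 [0.5534 0.1986 0.1865]
yaw [np.float64(77.35419688331099), np.float64(73.63830611329426)] [ 0.1148 -0.0223 -0.0002]
tri y1 (array([0.58699707, 0.07226049, 0.19076251]), np.float64(0.003921996355881171)) r3 (array([0.55510057, 0.20011924, 0.17502786]), np.float64(0.0017379569694691943))
red1 cap tri (array([0.52232839, 0.04504811, 0.07201564]), np.float64(0.0012089865220086715)) [0.52048269 0.04491015 0.085     ] band [0.53409114 0.10591443 0.085     ]
red2 cap tri (array([ 0.56838667, -0.25252437,  0.02645009]), np.float64(0.0016806966261455824)) [ 0.56846284 -0.25206539  0.03      ] band [ 0.57119276 -0.19096839  0.045     ] [ 0.57260048 -0.15154144  0.045     ]
can [ 0.71048434 -0.02307141  0.27      ] [ 0.71377173 -0.03234953  0.02      ]
```

```bash
cat >> h.py <<'E'
from scipy.linalg import logm
def T4(p,r):
    T=np.eye(4);T[:3,:3]=r;T[:3,3]=p;return T
def now():
    o=ctrl.get_obs();return T4(o["tool_pos"],R.from_rotvec(o["tool_rot"]).as_matrix())
def rot(z,y):  # tool axes from approach z and closing y
    z=np.array(z,float);z/=np.linalg.norm(z);y=np.array(y,float);y-=z*(y@z);y/=np.linalg.norm(y)
    return np.c_[np.cross(y,z),y,z]
def plan(T0,p,r,n):
    L=np.real(logm(np.linalg.inv(T0)@T4(p,r)))/n
    # a row shifts (in old axes) then turns: use exact finite step
    from scipy.linalg import expm
    E=expm(L);print(n,"rows:",(E[:3,3]*1000).round(1).tolist()+R.from_matrix(E[:3,:3]).as_rotvec().round(4).tolist(), "mm",np.linalg.norm(E[:3,3])*1e3,"deg",np.degrees(np.linalg.norm(R.from_matrix(E[:3,:3]).as_rotvec())))
def az(d,z=0): return np.array([np.cos(np.radians(d)),np.sin(np.radians(d)),z])
E
python3 - <<'E'
from h import *
T=now();plan(T,[.48,.05,.40],rot([0,0,-1],az(-11.5)),20)
m=camera_model("wrist");print(np.array(m["hand_eye"]).round(3),m["vertical_fov"])
E
```

```text
20 rows: [-33.6, -2.6, -8.5, -0.0001, 0.0001, 0.073] mm 34.79466868918351 deg 4.1846569400575095
[[-0.001 -0.955 -0.297  0.078]
 [ 1.    -0.001  0.    -0.001]
 [-0.001 -0.297  0.955 -0.142]
 [ 0.     0.     0.     1.   ]] 58.045006764102204
```

```bash
r='[-33.6,-2.6,-8.5,0,0,0.073,1]'
python3 -m crank '[[-33.6,-2.6,-8.5,0,0,0.073,1],[-33.6,-2.6,-8.5,0,0,0.073,1],[-33.6,-2.6,-8.5,0,0,0.073,1],[-33.6,-2.6,-8.5,0,0,0.073,1],[-33.6,-2.6,-8.5,0,0,0.073,1],[-33.6,-2.6,-8.5,0,0,0.073,1],[-33.6,-2.6,-8.5,0,0,0.073,1],[-33.6,-2.6,-8.5,0,0,0.073,1],[-33.6,-2.6,-8.5,0,0,0.073,1],[-33.6,-2.6,-8.5,0,0,0.073,1]]' 60
python3 -m crank '[[-33.6,-2.6,-8.5,0,0,0.073,1],[-33.6,-2.6,-8.5,0,0,0.073,1],[-33.6,-2.6,-8.5,0,0,0.073,1],[-33.6,-2.6,-8.5,0,0,0.073,1],[-33.6,-2.6,-8.5,0,0,0.073,1],[-33.6,-2.6,-8.5,0,0,0.073,1],[-33.6,-2.6,-8.5,0,0,0.073,1],[-33.6,-2.6,-8.5,0,0,0.073,1],[-33.6,-2.6,-8.5,0,0,0.073,1],[-33.6,-2.6,-8.5,0,0,0.073,1]]'
python3 - <<'E'
from h import *
o=ctrl.get_obs();im=snap("wrist","w1");print(o["t"],o["q"].round(3),o["tool_pos"],o["tool_rot"])
np.save("w1.npy",np.r_[o["tool_pos"],o["tool_rot"]])
E
```

```text
t: 0.93
tool_pos: [0.4405, 0.377, 0.316]
tool_rot: [-1.567, -2.722, 0.001]
contact_force: [0.4, 0.1, 0.9]
opening: 0.0855
grip_force: 0.0
t: 1.77
tool_pos: [0.4801, 0.0498, 0.401]
tool_rot: [-2.435, -1.984, 0.001]
contact_force: [-0.0, -0.2, -0.2]
opening: 0.0857
grip_force: 0.0
1.7667 [-0.051 -0.332  1.683 -0.     1.791  0.153] [0.48013161 0.04983431 0.4009849 ] [-2.43531276e+00 -1.98375509e+00  1.30092205e-03]
```

View pics/w1.png

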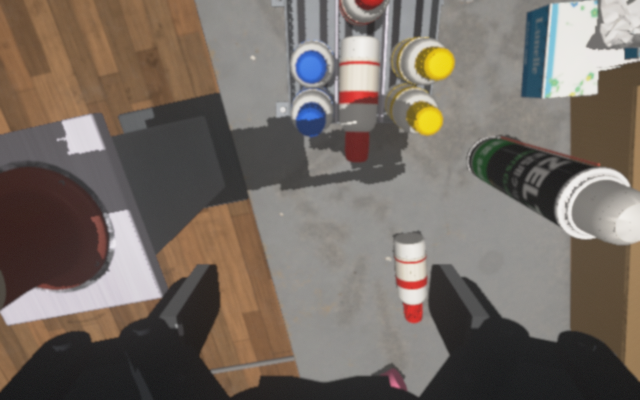

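Run:
```python
from h import *
v=np.load("w1.npy");c=cam("wrist",dict(tool_pos=v[:3],tool_rot=v[3:]))
im=cv2.imread("pics/w1.png")[:,:,::-1].copy();h=cv2.cvtColor(im,cv2.COLOR_RGB2HSV);H=h[...,0].astype(int)
hs={"blue":(abs(H-110)<12)&(h[...,1]>130),"yel":(abs(H-26)<6)&(h[...,1]>140),"red":((H<8)|(H>172))&(h[...,1]>110)}
for n in hs:
    k,l,s,ce=cv2.connectedComponentsWithStats(hs[n].astype(np.uint8))
    for i in range(1,k):
        if s[i,4]>60 and 270<ce[i][0]<460 and ce[i][1]<330:
            z={"blue":.175,"yel":.175,"red":.085}[n]
            if ce[i][1]>220: z=.03
            print(n,s[i],ce[i].round(1),onz(c,ce[i],z).round(4))
# predicted axes: project model using guess
```

```text
blue [296  51  30  32 728] [310.8  66.7] [0.4849 0.1459 0.175 ]
blue [297 104  27  33 683] [310.4 119.4] [0.4739 0.0974 0.175 ]
yel [ 416   48   39   32 1006] [435.2  63. ] [0.6024 0.125  0.175 ]
yel [407 102  36  34 881] [424.7 118.3] [0.5861 0.0753 0.175 ]
red [356   0  28  10 189] [368.6   3.3] [0.5619 0.2045 0.085 ]
red [340  61  39   4 102] [359.4  62.4] [0.5404 0.1441 0.085 ]
red [339  91  39  12 448] [357.7  96.7] [0.5315 0.1057 0.085 ]
red [345 132  24  30 641] [356.6 146.1] [0.5193 0.0463 0.085 ]
red [397 278  30  11 215] [411.6 283.7] [ 0.57   -0.1992  0.03  ]
red [403 304  20  19 311] [413.  312.6] [ 0.5653 -0.2535  0.03  ]
```

Run:
```python
from h import *
X=az(78);Y=az(168)
f=np.radians(25);r=rot(X*np.cos(f)-np.array([0,0,np.sin(f)]),az(-12))
G=np.array([.5205,.0460,.0765])-.003*X
plan(now(),[.48,-.10,.30],r,10)
Q=T4([.48,-.10,.30],r);p=G-.07*r[:,2];plan(Q,p,r,7)
print(r[:,2],G,p)
```

```text
10 rows: [-18.4, 3.0, 2.2, 0.0004, 0.1138, -0.0001] mm 18.79877158843541 deg 6.522939664498352
7 rows: [-20.0, 1.3, 22.7, 0.0, -0.0, -0.0] mm 30.26364347247259 deg 9.63795830421347e-17
[ 0.18843198  0.88650279 -0.42261826] [0.51987626 0.04306556 0.0765    ] [ 0.50668603 -0.01898964  0.10608328]
```

```bash
python3 -m crank '[[-18.4,3,2.2,0,0.1138,0,1],[-18.4,3,2.2,0,0.1138,0,1],[-18.4,3,2.2,0,0.1138,0,1],[-18.4,3,2.2,0,0.1138,0,1],[-18.4,3,2.2,0,0.1138,0,1],[-18.4,3,2.2,0,0.1138,0,1],[-18.4,3,2.2,0,0.1138,0,1],[-18.4,3,2.2,0,0.1138,0,1],[-18.4,3,2.2,0,0.1138,0,1],[-18.4,3,2.2,0,0.1138,0,1]]'
python3 - <<'E'
from h import *
o=ctrl.get_obs();print(o["q"].round(3),now().round(3))
E
```

```text
t: 2.65
tool_pos: [0.4818, -0.0949, 0.2976]
tool_rot: [-1.695, -1.384, -1.091]
contact_force: [0.8, -0.4, -0.3]
opening: 0.0853
grip_force: 0.0
[-0.809 -0.043  1.876  0.949  1.974 -0.531] [[ 0.082  0.98   0.184  0.482]
 [ 0.407 -0.201  0.891 -0.095]
 [ 0.91   0.002 -0.415  0.298]
 [ 0.     0.     0.     1.   ]]
```

```bash
python3 -m crank '[[-20,1.3,22,0,0,0,1],[-20,1.3,22,0,0,0,1],[-20,1.3,22,0,0,0,1],[-20,1.3,22,0,0,0,1],[-20,1.3,22,0,0,0,1],[-20,1.3,22,0,0,0,1],[-20,1.3,22,0,0,0,1],[0,0,0,0,0,0,1],[0,0,0,0,0,0,1],[0,0,0,0,0,0,1]]'
python3 - <<'E'
from h import *
T=now();o=ctrl.get_obs();im=snap("wrist","w2");c=cam("wrist",o);print(T.round(3))
m=red(im);k,l,s,ce=cv2.connectedComponentsWithStats(m)
for i in range(1,k):
    if s[i,4]>60: print(s[i],ce[i].round(1),onz(c,ce[i],.085).round(4))
G=np.array([.5199,.0431,.0765]);g=np.linalg.inv(T)@np.r_[G,1];print("G in tool",(g[:3]*1e3).round(1), proj(c,[G,G-.0208*az(258)]))
E
```

```text
t: 3.48
tool_pos: [0.5074, -0.0164, 0.1073]
tool_rot: [-1.697, -1.388, -1.086]
contact_force: [-0.4, -0.0, -0.0]
opening: 0.0854
grip_force: 0.0
[[ 0.082  0.98   0.181  0.507]
 [ 0.411 -0.199  0.89  -0.016]
 [ 0.908  0.001 -0.419  0.107]
 [ 0.     0.     0.     1.   ]]
[ 18   0  33  14 358] [34.3  5.9] [0.1574 0.598  0.085 ]
[55  0 14  8 66] [60.6  2.3] [0.1928 0.6108 0.085 ]
[309   0  38  17 552] [327.7   7.1] [0.6141 0.4852 0.085 ]
[ 76  46  23  33 411] [88.2 59.7] [0.3091 0.3311 0.085 ]
[ 49  48  35  37 779] [65.4 68.5] [0.2919 0.31   0.085 ]
[300  57  55  23 790] [326.9  69.1] [0.5633 0.2502 0.085 ]
[298 135  62  26 550] [328.3 144. ] [0.5353 0.1119 0.085 ]
[ 302  183   58   73 3117] [327.9 219.8] [0.5183 0.0335 0.085 ]
G in tool [-2.4  0.4 68.1] [[327.07535232 218.37202547]
 [327.12924926 196.23255484]]
```

View pics/w2.png

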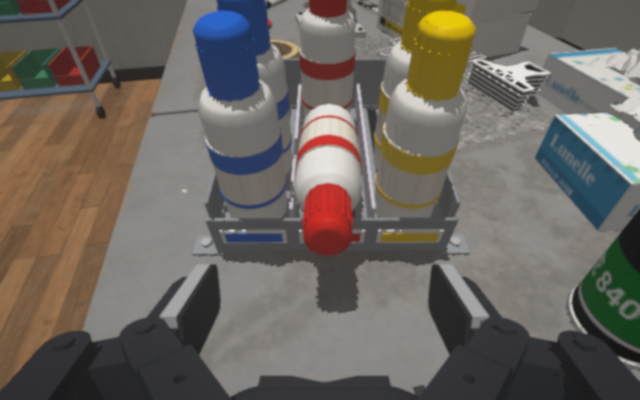

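```bash
python3 -m crank '[[-0.4,0,14.3,0,0,0,1],[-0.4,0,14.3,0,0,0,1],[-0.4,0,14.3,0,0,0,1],[-0.4,0,14.3,0,0,0,1],[-0.4,0,14.3,0,0,0,1],[-0.4,0,14.3,0,0,0,1],[0,0,0,0,0,0,-1],[0,0,0,0,0,0,-1],[0,0,0,0,0,0,-1],[0,0,0,0,0,0,-1]]' 60
python3 -m crank '[[0,0,0,0,0,0,-1],[0,0,0,0,0,0,-1],[0,0,0,0,0,0,-1],[0,0,0,0,0,0,-1],[0,0,0,0,0,0,-1],[0,0,0,0,0,0,-1],[0,0,0,0,0,0,-1],[0,0,0,0,0,0,-1],[0,0,0,0,0,0,-1],[0,0,0,0,0,0,-1]]' 60
```

```text
t: 4.37
tool_pos: [0.5226, 0.0591, 0.0682]
tool_rot: [-1.697, -1.388, -1.086]
contact_force: [-0.6, -0.2, 0.4]
opening: 0.0384
grip_force: 0.0
t: 5.2
tool_pos: [0.5221, 0.0597, 0.0678]
tool_rot: [-1.697, -1.387, -1.085]
contact_force: [1.2, 0.7, 2.0]
opening: 0.0288
grip_force: 59.0
```

```bash
cat >> h.py <<'E'
A=az(78);Y=az(168);Z=np.array([0,0,1.]);O=np.array([.529,.0765,.03]);c6,s6=np.cos(np.radians(6)),np.sin(np.radians(6))
DX=A*c6+Z*s6; N=-A*s6+Z*c6
def deck(x,y,z): return O+DX*x+Y*y+N*z
def todeck(P): d=np.array(P)-O; return np.array([d@DX,d@Y,d@N])
def held(T,base,axis): # to tool coords
    return (T[:3,:3].T@(base-T[:3,3]), T[:3,:3].T@axis)
def pose_for(rT,bt,target): # tool position putting base at target with orientation rT
    return target-rT@bt
E
python3 - <<'E'
from h import *
T=now();r=T[:3,:3];G=T[:3,3]-.0187*r[:,2]
e=np.radians(5);a=-A*np.cos(e)+Z*np.sin(e);base=G-.133*a
bt,at=held(T,base,a);np.save("held.npy",np.r_[bt,at,G*0])
ang=np.arccos(a@N);ax=np.cross(a,N);ax/=np.linalg.norm(ax);r2=R.from_rotvec(ax*ang).as_matrix()@r
print("base deck",todeck(base),"ang",np.degrees(ang))
up=r.T@Z*225/7;print("L1 7 rows",up.round(1))
T1=T4(T[:3,3]+.225*Z,r)
T2=pose_for(r2,bt,G+.225*Z-.133*N);plan(T1,T2,r2,12)
T3=pose_for(r2,bt,deck(.077,0,.06));plan(T4(T2,r2),T3,r2,5);print("z2",r2[:,2])
np.save("r2.npy",r2)
E
```

```text
base deck [0.1006598  0.00308238 0.02370062] ang 79.0
L1 7 rows [ 29.2  -0.  -13.5]
12 rows: [-2.1, -0.0, -0.1, 0.0004, -0.1149, 0.001] mm 2.1473854863132416 deg 6.583333333333334
5 rows: [21.1, 0.8, 9.4, -0.0, -0.0, -0.0] mm 23.096900007262242 deg 4.90992014511691e-16
z2 [-0.05791258 -0.23132994 -0.97115014]
```

```bash
python3 -m crank '[[14,0,-6.5,0,0,0,-1],[29.2,0,-13.5,0,0,0,-1],[29.2,0,-13.5,0,0,0,-1],[29.2,0,-13.5,0,0,0,-1],[29.2,0,-13.5,0,0,0,-1],[29.2,0,-13.5,0,0,0,-1],[29.2,0,-13.5,0,0,0,-1],[15.2,0,-7,0,0,0,-1],[-2.1,0,0,0,-0.1149,0.001,-1],[-2.1,0,0,0,-0.1149,0.001,-1]]'
python3 -m crank '[[-2.1,0,-0.1,0,-0.1149,0.001,-1],[-2.1,0,-0.1,0,-0.1149,0.001,-1],[-2.1,0,-0.1,0,-0.1149,0.001,-1],[-2.1,0,-0.1,0,-0.1149,0.001,-1],[-2.1,0,-0.1,0,-0.1149,0.001,-1],[-2.1,0,-0.1,0,-0.1149,0.001,-1],[-2.1,0,-0.1,0,-0.1149,0.001,-1],[-2.1,0,-0.1,0,-0.1149,0.001,-1],[-2.1,0,-0.1,0,-0.1149,0.001,-1],[-2.1,0,-0.1,0,-0.1149,0.001,-1]]'
python3 - <<'E'
from h import *
T=now();h=np.load("held.npy");bt,at=h[:3],h[3:6];r2=np.load("r2.npy");r=T[:3,:3]
print("axis deck",[(r@at)@v for v in(DX,Y,N)],"base",todeck(r@bt+T[:3,3]))
plan(T,pose_for(r2,bt,deck(.077,0,.06)),r2,6)
a=snap("side","s3");b=snap("top","t3");w=snap("wrist","w3")
cv2.imwrite("pics/c3.png",np.hstack([cv2.resize(a[100:230,230:350],(390,422),interpolation=3),cv2.resize(w[:,:,:],(400,250))]+[] if 0 else [cv2.resize(a[100:230,230:350],(390,422),interpolation=3),cv2.resize(w[:,100:500],(400,422))])[:,:,::-1])
E
```

```text
t: 6.03
tool_pos: [0.5212, 0.0566, 0.2884]
tool_rot: [-1.875, -1.527, -0.905]
contact_force: [-0.3, -0.3, -2.2]
opening: 0.0282
grip_force: 59.3
t: 6.87
tool_pos: [0.5175, 0.0393, 0.2829]
tool_rot: [2.312, 1.873, -0.291]
contact_force: [-0.4, 0.4, -2.0]
opening: 0.0286
grip_force: 59.3
axis deck [np.float64(0.0064687524065902), np.float64(0.005218477610832578), np.float64(0.9999654607703843)] base [-0.00656512  0.00268907  0.14014414]
6 rows: [17.5, 0.6, 7.8, 0.0007, 0.0011, -0.0005] mm 19.219986638228473 deg 0.08032882595454674
```

View pics/c3.png

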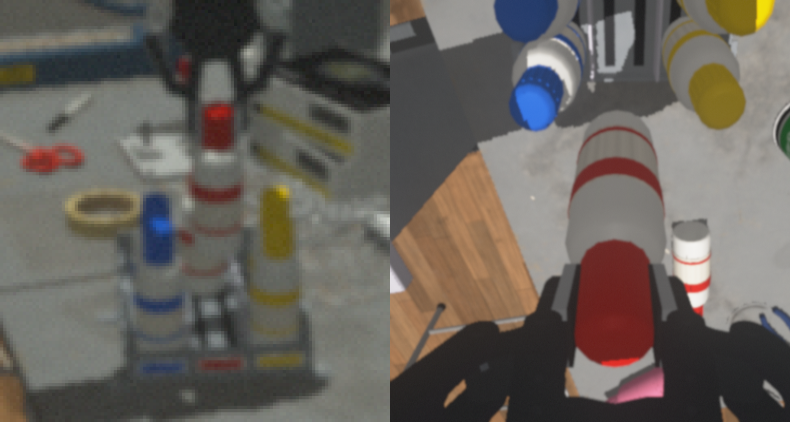

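Run:
```python
from h import *
def comps(im,cols):
    h=cv2.cvtColor(im,cv2.COLOR_RGB2HSV);H=h[...,0].astype(int)
    hs={"blue":(abs(H-110)<12)&(h[...,1]>130),"yel":(abs(H-26)<6)&(h[...,1]>140)}
    for n in cols:
        k,l,s,ce=cv2.connectedComponentsWithStats(hs[n].astype(np.uint8))
        for i in range(1,k):
            if s[i,4]>15: yield n,s[i],ce[i]
for n,im in(("wrist","w3"),("side","s3"),("top","t3"),("wrist","w2")):
    a=cv2.imread(f"pics/{im}.png")[:,:,::-1].copy()
    if im=="w2":continue
    c=cam(n)
    for k,s,ce in comps(a,("blue","yel")):
        if n=="side" and not(250<ce[0]<340 and 140<ce[1]<230): continue
        if n=="top" and not(270<ce[0]<330 and 170<ce[1]<240):continue
        # intersect with deck-parallel plane at 142 mm
        o,d=ray(c,ce);
        for hh in((.142,) if n!="side" else (.135,.0)):
            p=o+d*(((deck(0,0,hh)-o)@N)/(d@N));print(n,k,s,ce.round(1),hh,todeck(p).round(4))
```

```text
wrist blue [ 205    0   62   40 1890] [235.   16.1] 0.142 [0.0698 0.0563 0.142 ]
wrist blue [572   0  41  35 799] [588.1  14.4] 0.142 [ 0.0719 -0.1388  0.142 ]
wrist blue [267  33  22  21  59] [277.1  39.9] 0.142 [0.0574 0.0338 0.142 ]
wrist blue [ 220   63   52   61 2376] [246.1  93. ] 0.142 [0.026  0.0557 0.142 ]
wrist yel [ 416    0   69   33 1713] [450.3  13.2] 0.142 [ 0.0716 -0.0625  0.142 ]
wrist yel [378  29  44  37 216] [395.3  39.5] 0.142 [ 0.0578 -0.0339  0.142 ]
wrist yel [ 399   60   56   62 2492] [426.2  90.9] 0.142 [ 0.0278 -0.0566  0.142 ]
side blue [274 161   9  20 133] [278.  170.5] 0.135 [0.0355 0.0567 0.135 ]
side blue [274 161   9  20 133] [278.  170.5] 0.0 [0.2599 0.0425 0.    ]
side yel [311 158   9  21 152] [314.6 168.2] 0.135 [ 0.0397 -0.0617  0.135 ]
side yel [311 158   9  21 152] [314.6 168.2] 0.0 [ 0.2647 -0.0951  0.    ]
side yel [308 190  13   4  30] [314.  191.6] 0.135 [-0.0959 -0.042   0.135 ]
side yel [308 190  13   4  30] [314.  191.6] 0.0 [ 0.107  -0.0722  0.    ]
```

```bash
python3 -m crank '[[17.5,0.6,7.8,0,0,0,-1],[17.5,0.6,7.8,0,0,0,-1],[17.5,0.6,7.8,0,0,0,-1],[17.5,0.6,7.8,0,0,0,-1],[17.5,0.6,7.8,0,0,0,-1],[17.5,0.6,7.8,0,0,0,-1],[0,0,0,0,0,0,-1],[0,0,0,0,0,0,-1],[0,0,0,0,0,0,-1],[0,0,0,0,0,0,-1]]'
python3 - <<'E'
from h import *
T=now();h=np.load("held.npy");bt,at=h[:3],h[3:6];r2=np.load("r2.npy");r=T[:3,:3]
print("axis deck",[(r@at)@v for v in(DX,Y,N)],"base",todeck(r@bt+T[:3,3]))
plan(T,pose_for(r2,bt,deck(.078,0,.006)),r2,6)
a=snap("side","s4");w=snap("wrist","w4")
cv2.imwrite("pics/c4.png",np.hstack([cv2.resize(a[110:240,230:350],(390,422),interpolation=3),cv2.resize(w[:,120:520],(400,422))])[:,:,::-1])
E
```

```text
t: 7.85
tool_pos: [0.5403, 0.1264, 0.2132]
tool_rot: [2.318, 1.874, -0.283]
contact_force: [0.8, -0.2, -0.3]
opening: 0.0288
grip_force: 59.4
axis deck [np.float64(-0.0005973476422180268), np.float64(0.006081868306511137), np.float64(0.9999813268525047)] base [ 0.07639603 -0.00160086  0.06143706]
6 rows: [3.4, -0.1, 8.6, 0.0008, -0.0001, -0.0008] mm 9.24371824029669 deg 0.06546211247521058
```

View pics/c4.png

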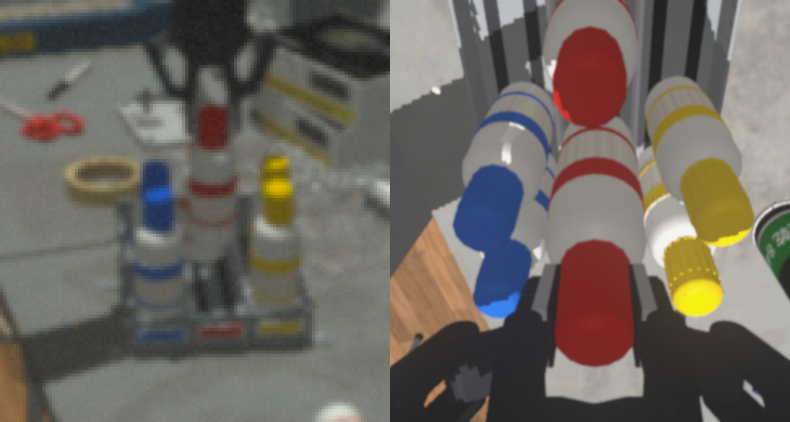

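```bash
python3 -m crank '[[3.4,0,8.6,0,0,0,-1],[3.4,0,8.6,0,0,0,-1],[3.4,0,8.6,0,0,0,-1],[3.4,0,8.6,0,0,0,-1],[3.4,0,8.6,0,0,0,-1],[3.4,0,8.6,0,0,0,-1],[0,0,0,0,0,0,-1],[0,0,0,0,0,0,-1],[0,0,0,0,0,0,-1],[0,0,0,0,0,0,-1]]'
python3 - <<'E'
from h import *
T=now();h=np.load("held.npy");bt,at=h[:3],h[3:6];r2=np.load("r2.npy");r=T[:3,:3]
print("axis deck",[(r@at)@v for v in(DX,Y,N)],"base",todeck(r@bt+T[:3,3]))
print("1mm down in tool",(r.T@-N).round(3),"X",(r.T@DX).round(3))
E
```

```text
t: 8.78
tool_pos: [0.5418, 0.1348, 0.158]
tool_rot: [2.316, 1.875, -0.283]
contact_force: [-0.4, 0.8, -1.1]
opening: 0.0286
grip_force: 59.4
axis deck [np.float64(-0.00027949544748948063), np.float64(0.0059081534272235545), np.float64(0.9999825076496965)] base [ 0.07914866 -0.00126051  0.00561708]
1mm down in tool [0.338 0.003 0.941] X [ 0.941 -0.001 -0.338]
```

```bash
python3 -m crank '[[0.3,0,0.8,0,0,0,-1],[0.3,0,0.8,0,0,0,-1],[0.3,0,0.8,0,0,0,-1],[0.3,0,0.8,0,0,0,-1],[0.3,0,0.8,0,0,0,-1],[0.3,0,0.8,0,0,0,-1],[0,0,0,0,0,0,-1],[0,0,0,0,0,0,-1],[0,0,0,0,0,0,-1],[0,0,0,0,0,0,-1]]'
```

```text
t: 9.62
tool_pos: [0.5417, 0.1353, 0.1531]
tool_rot: [2.316, 1.875, -0.284]
contact_force: [-0.6, 0.5, 5.0]
opening: 0.0288
grip_force: 59.8
```

```bash
python3 -m crank '[[0,0,0,0,0,0,-0.3],[0,0,0,0,0,0,-0.2],[0,0,0,0,0,0,-0.1],[0,0,0,0,0,0,0],[0,0,0,0,0,0,0.1],[0,0,0,0,0,0,0.1],[0,0,0,0,0,0,0.1],[-3,0,-8,0,0,0,0.1],[-5,0,-14,0,0,0,0.1],[-6,0,-18,0,0,0,0.1]]'
python3 - <<'E'
from h import *
a=snap("side","s5");w=snap("wrist","w5");t=snap("top","t5")
cv2.imwrite("pics/c5.png",np.hstack([cv2.resize(a[110:240,230:350],(390,422),interpolation=3),cv2.resize(w[:,120:520],(400,422))])[:,:,::-1])
E
```

```text
t: 10.45
tool_pos: [0.5401, 0.1311, 0.1945]
tool_rot: [2.316, 1.877, -0.288]
contact_force: [0.5, 0.4, 0.7]
opening: 0.0472
grip_force: 0.0
```

View pics/c5.png

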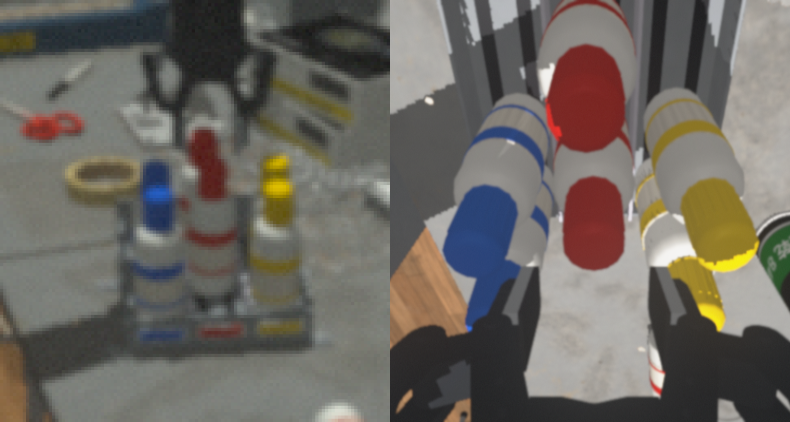

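red_1 stands in the second position with its neighbours undisturbed. Next is red_2, starting with a rise and a move to the waypoint.

Run:
```python
from h import *
f=np.radians(30);a2=az(86.5);r=rot(a2*np.cos(f)-Z*np.sin(f),az(-3.5));np.save("r3.npy",r)
T=now();print("up 35:",(T[:3,:3].T@Z*35).round(1))
T1=T4(T[:3,3]+.14*Z,T[:3,:3]);P=np.array([.53,-.27,.28]);plan(T1,P,r,16)
```

```text
up 35: [ -8.3   0.  -34. ]
16 rows: [-26.4, 2.9, -6.0, 0.004, 0.0802, -0.0092] mm 27.202674205263513 deg 4.630537921124651
```

```bash
python3 -m crank '[[-8.3,0,-34,0,0,0,0.1],[-8.3,0,-34,0,0,0,0.1],[-8.3,0,-34,0,0,0,0.1],[-8.3,0,-34,0,0,0,0.1],[-26.4,2.9,-6,0.004,0.0802,-0.0092,0.5],[-26.4,2.9,-6,0.004,0.0802,-0.0092,0.5],[-26.4,2.9,-6,0.004,0.0802,-0.0092,0.5],[-26.4,2.9,-6,0.004,0.0802,-0.0092,0.5],[-26.4,2.9,-6,0.004,0.0802,-0.0092,0.5],[-26.4,2.9,-6,0.004,0.0802,-0.0092,0.5]]'
python3 -m crank '[[-26.4,2.9,-6,0.004,0.0802,-0.0092,0.5],[-26.4,2.9,-6,0.004,0.0802,-0.0092,0.5],[-26.4,2.9,-6,0.004,0.0802,-0.0092,0.5],[-26.4,2.9,-6,0.004,0.0802,-0.0092,0.5],[-26.4,2.9,-6,0.004,0.0802,-0.0092,0.5],[-26.4,2.9,-6,0.004,0.0802,-0.0092,0.5],[-26.4,2.9,-6,0.004,0.0802,-0.0092,0.5],[-26.4,2.9,-6,0.004,0.0802,-0.0092,0.5],[-26.4,2.9,-6,0.004,0.0802,-0.0092,0.5],[-26.4,2.9,-6,0.004,0.0802,-0.0092,0.5]]'
python3 - <<'E'
from h import *
T=now();o=ctrl.get_obs();print(o["q"].round(3),T.round(3));c=cam("wrist",o);im=snap("wrist","w6")
t=snap("top","t6");s_=snap("side","s6")
for n,i,cc in(("w",im,c),("t",t,cam("top")),("s",s_,cam("side"))):
  k,l,s,ce=cv2.connectedComponentsWithStats(red(i))
  for j in range(1,k):
    for zz in(.030,):
      p=onz(cc,ce[j],zz)
      if s[j,4]>15 and .5<p[0]<.65 and -.3<p[1]<-.1: print(n,s[j],ce[j].round(1),p.round(4))
r=np.load("r3.npy");G=np.array([.567,-.256,.027])
p=G-.06*r[:,2];print(p);plan(T,p,r,8)
E
```

```text
t: 11.43
tool_pos: [0.5299, -0.0256, 0.3771]
tool_rot: [-2.246, -1.917, -0.252]
contact_force: [0.2, -0.4, 0.8]
opening: 0.0642
grip_force: 0.0
t: 12.27
tool_pos: [0.5288, -0.2724, 0.2766]
tool_rot: [-1.64, -1.538, -0.944]
contact_force: [0.1, -0.1, 0.3]
opening: 0.0645
grip_force: 0.0
[-0.887  0.354  1.429  0.756  2.117 -0.681] [[ 0.035  0.998  0.051  0.529]
 [ 0.497 -0.061  0.865 -0.272]
 [ 0.867 -0.005 -0.498  0.277]
 [ 0.     0.     0.     1.   ]]
w [340 282  38   8  74] [358.8 284.1] [ 0.5755 -0.1431  0.03  ]
w [340 310  43  18 530] [360.7 317.5] [ 0.5723 -0.1847  0.03  ]
w [348 359  31  18 469] [363.1 368.2] [ 0.5677 -0.2385  0.03  ]
t [388 195   2  17  18] [388.7 203.2] [ 0.5752 -0.1536  0.03  ]
t [399 196   6  16  75] [401.9 203.5] [ 0.5743 -0.1933  0.03  ]
t [415 200  14  11 121] [421.4 205.5] [ 0.5684 -0.252   0.03  ]
s [331 245  14   9  36] [337.2 247.9] [ 0.5738 -0.1715  0.03  ]
s [340 258  13  15 147] [346.  264.8] [ 0.5655 -0.2573  0.03  ]
[ 0.56382782 -0.30786461  0.057     ]
8 rows: [-25.9, 4.7, 10.1, -0.0003, -0.0002, -0.0006] mm 28.151463272755922 deg 0.03783090139336231
```

```bash
python3 -m crank '[[-25.9,4.7,10.1,0,0,0,0.5],[-25.9,4.7,10.1,0,0,0,0.5],[-25.9,4.7,10.1,0,0,0,0.5],[-25.9,4.7,10.1,0,0,0,0.5],[-25.9,4.7,10.1,0,0,0,0.5],[-25.9,4.7,10.1,0,0,0,0.5],[-25.9,4.7,10.1,0,0,0,0.5],[-25.9,4.7,10.1,0,0,0,0.5],[0,0,0,0,0,0,0.5],[0,0,0,0,0,0,0.5]]'
python3 - <<'E'
from h import *
T=now();o=ctrl.get_obs();c=cam("wrist",o);im=snap("wrist","w7");print(T.round(3))
k,l,s,ce=cv2.connectedComponentsWithStats(red(im))
for j in range(1,k):
  p=onz(c,ce[j],.036)
  if s[j,4]>50: print(s[j],ce[j].round(1),p.round(4))
G=np.array([.567,-.256,.027]);print((np.linalg.inv(T)@np.r_[G,1]*1e3).round(1),proj(c,[G]))
E
```

```text
t: 13.25
tool_pos: [0.5635, -0.3056, 0.0583]
tool_rot: [-1.64, -1.54, -0.939]
contact_force: [0.7, -0.0, 1.3]
opening: 0.064
grip_force: 0.0
[[ 0.035  0.998  0.048  0.564]
 [ 0.5   -0.059  0.864 -0.306]
 [ 0.866 -0.006 -0.501  0.058]
 [ 0.     0.     0.     1.   ]]
[116   0  23   7 144] [127.6   2.9] [0.3412 0.1045 0.036 ]
[262  10  35  10 260] [279.   14.3] [0.5311 0.0492 0.036 ]
[305  97  50  11  86] [329.2 100. ] [ 0.5762 -0.1357  0.036 ]
[296 123  67  29 797] [329.4 133.6] [ 0.5732 -0.18    0.036 ]
[ 303  182   52   77 3385] [328.1 220.3] [ 0.5667 -0.2607  0.036 ]
[-2.10e+00  7.00e-01  5.87e+01  1.00e+03] [[327.95249028 223.78182684]]
```

View pics/w7.png

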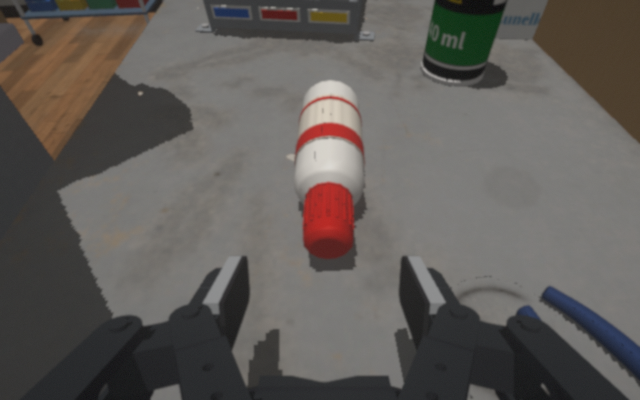

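```bash
python3 -m crank '[[-0.3,0.1,12.8,0,0,0,0.5],[-0.3,0.1,12.8,0,0,0,0.5],[-0.3,0.1,12.8,0,0,0,0.5],[-0.3,0.1,12.8,0,0,0,0.5],[-0.3,0.1,12.8,0,0,0,0.5],[-0.3,0.1,12.8,0,0,0,0.5],[0,0,0,0,0,0,0],[0,0,0,0,0,0,-1],[0,0,0,0,0,0,-1],[0,0,0,0,0,0,-1]]' 60
python3 -m crank '[[0,0,0,0,0,0,-1],[0,0,0,0,0,0,-1],[0,0,0,0,0,0,-1],[0,0,0,0,0,0,-1],[0,0,0,0,0,0,-1],[0,0,0,0,0,0,-1],[0,0,0,0,0,0,-1],[0,0,0,0,0,0,-1],[0,0,0,0,0,0,-1],[0,0,0,0,0,0,-1]]' 60
python3 - <<'E'
from h import *
T=now();r=T[:3,:3];G=T[:3,3]-.0187*r[:,2]
a=az(-94); # base from cap: grasp at ~133 along
# bottle foot: pads centred on axis laterally; axis height 24 mm
Gx=np.array([G[0],G[1],.024]);base=Gx-.133*a
bt,at=held(T,base,a);np.save("held2.npy",np.r_[bt,at]);print("G",G,"base",base)
ax=np.cross(a,Z);r2=R.from_rotvec(ax/np.linalg.norm(ax)*np.pi/2).as_matrix()@r
np.save("r4.npy",r2);print(r2.round(3))
print("up 30",(r.T@Z*30).round(1))
T1=T4(T[:3,3]+.15*Z,r);P2=pose_for(r2,bt,np.array([.56,-.20,.04]));plan(T1,P2,r2,14)
E
```

```text
t: 14.13
tool_pos: [0.5679, -0.2421, 0.0177]
tool_rot: [-1.642, -1.541, -0.94]
contact_force: [-0.5, 0.6, -1.1]
opening: 0.0286
grip_force: 58.8
t: 14.97
tool_pos: [0.5676, -0.2414, 0.0175]
tool_rot: [-1.641, -1.54, -0.94]
contact_force: [-0.4, -1.3, 1.3]
opening: 0.0284
grip_force: 59.1
G [ 0.56672328 -0.25759569  0.02686864] base [ 0.57600089 -0.12491967  0.024     ]
[[ 0.061  0.997 -0.046]
 [ 0.863 -0.075 -0.499]
 [-0.501 -0.009 -0.865]]
up 30 [ 26.   -0.2 -15. ]
14 rows: [2.3, -0.7, 1.7, -0.0, -0.1122, 0.0012] mm 2.9497061383452543 deg 6.428571428571435
```

```bash
python3 -m crank '[[13,0,-7.5,0,0,0,-1],[26,-0.2,-15,0,0,0,-1],[26,-0.2,-15,0,0,0,-1],[26,-0.2,-15,0,0,0,-1],[26,-0.2,-15,0,0,0,-1],[13,0,-7.5,0,0,0,-1],[2.3,-0.7,1.7,0,-0.1122,0.0012,-1],[2.3,-0.7,1.7,0,-0.1122,0.0012,-1],[2.3,-0.7,1.7,0,-0.1122,0.0012,-1],[2.3,-0.7,1.7,0,-0.1122,0.0012,-1]]'
python3 -m crank '[[2.3,-0.7,1.7,0,-0.1122,0.0012,-1],[2.3,-0.7,1.7,0,-0.1122,0.0012,-1],[2.3,-0.7,1.7,0,-0.1122,0.0012,-1],[2.3,-0.7,1.7,0,-0.1122,0.0012,-1],[2.3,-0.7,1.7,0,-0.1122,0.0012,-1],[2.3,-0.7,1.7,0,-0.1122,0.0012,-1],[2.3,-0.7,1.7,0,-0.1122,0.0012,-1],[2.3,-0.7,1.7,0,-0.1122,0.0012,-1],[2.3,-0.7,1.7,0,-0.1122,0.0012,-1],[2.3,-0.7,1.7,0,-0.1122,0.0012,-1]]'
python3 - <<'E'
from h import *
T=now();h=np.load("held2.npy");bt,at=h[:3],h[3:6];r2=np.load("r4.npy");r=T[:3,:3];b=r@bt+T[:3,3]
print("axis",r@at,"base",b,ctrl.get_obs()["q"].round(3))
plan(T,pose_for(r2,bt,np.array([b[0],b[1],.003])),r2,5)
print("1mm down",(r2.T@-Z).round(3))
E
```

```text
t: 15.8
tool_pos: [0.5653, -0.2304, 0.1706]
tool_rot: [-1.951, -1.824, -0.585]
contact_force: [-0.2, 0.0, -1.1]
opening: 0.0284
grip_force: 59.1
t: 16.63
tool_pos: [0.5599, -0.2055, 0.1569]
tool_rot: [2.002, 1.862, -0.551]
contact_force: [0.2, -0.0, -1.6]
opening: 0.0285
grip_force: 59.1
axis [-0.00111235  0.00490971  0.99998733] base [ 0.56071335 -0.19963372  0.0400887 ] [-0.242  0.033  1.828 -0.556  1.244  0.003]
5 rows: [3.6, 0.1, 6.5, 0.0003, 0.001, -0.0] mm 7.424592002521624 deg 0.05844931328509716
1mm down [0.501 0.009 0.865]
```

```bash
python3 -m crank '[[3.6,0,6.5,0,0.001,0,-1],[3.6,0,6.5,0,0.001,0,-1],[3.6,0,6.5,0,0.001,0,-1],[3.6,0,6.5,0,0.001,0,-1],[3.6,0,6.5,0,0.001,0,-1],[0.4,0,0.7,0,0,0,-1],[0.4,0,0.7,0,0,0,-1],[0.4,0,0.7,0,0,0,-1],[0,0,0,0,0,0,-1],[0,0,0,0,0,0,-1]]'
```

```text
t: 17.47
tool_pos: [0.5612, -0.2088, 0.1197]
tool_rot: [2.008, 1.863, -0.542]
contact_force: [-1.1, 1.4, 6.9]
opening: 0.0284
grip_force: 60.1
```

```bash
python3 - <<'E'
from h import *
T=now();h=np.load("held2.npy");r=T[:3,:3];b=r@h[:3]+T[:3,3];print("base",b,"axis",r@h[3:6],"G",T[:3,3]-.0187*r[:,2])
E
python3 -m crank '[[0,0,0,0,0,0,-0.3],[0,0,0,0,0,0,-0.2],[0,0,0,0,0,0,-0.1],[0,0,0,0,0,0,0.1],[0,0,0,0,0,0,0.3],[0,0,0,0,0,0,0.4],[-5,0,-8.6,0,0,0,0.4],[-10,0,-17.3,0,0,0,0.4],[-15,0,-26,0,0,0,0.4],[-15,0,-26,0,0,0,0.4]]'
python3 - <<'E'
from h import *
T=now();o=ctrl.get_obs();c=cam("wrist",o);im=snap("wrist","w8");t=snap("top","t8");s_=snap("side","s8");print(T[:3,3])
for n,i,cc in(("w",im,c),("t",t,cam("top"))):
  k,l,s,ce=cv2.connectedComponentsWithStats(red(i))
  for j in range(1,k):
    p=onz(cc,ce[j],.135 if n=="w" else .143)
    if s[j,4]>25 and .4<p[0]<.65 and -.35<p[1]<-.1: print(n,s[j],ce[j].round(1),p.round(4))
cv2.imwrite("pics/c8.png",np.hstack([cv2.resize(s_[130:290,260:400],(370,422),interpolation=3),cv2.resize(im[:,120:520],(400,422))])[:,:,::-1])
r=rot(-Z,az(-4));plan(T,np.array([.561,-.20,.20]),r,8)
E
```

```text
base [ 0.56233236 -0.20204034  0.00288867] axis [-0.00409627 -0.00256092  0.99998833] G [ 0.56199056 -0.1995195   0.13589528]
t: 18.3
tool_pos: [0.5597, -0.207, 0.207]
tool_rot: [2.009, 1.871, -0.546]
contact_force: [0.5, -0.5, 0.4]
opening: 0.0595
grip_force: 0.0
[ 0.55971305 -0.20696554  0.20698969]
w [310  33  38   6  45] [328.2  34.6] [ 0.5642 -0.1352  0.135 ]
w [295  54  68  29 612] [328.6  63.4] [ 0.5635 -0.1482  0.135 ]
w [ 301  108   54   79 3560] [327.4 147.6] [ 0.5596 -0.1969  0.135 ]
w [375 213  48  41 865] [397.4 232.5] [ 0.6038 -0.2763  0.135 ]
8 rows: [1.1, 0.1, 0.6, -0.0016, 0.065, -0.0002] mm 1.2577761437785868 deg 3.7234380353116965
```

View pics/c8.png

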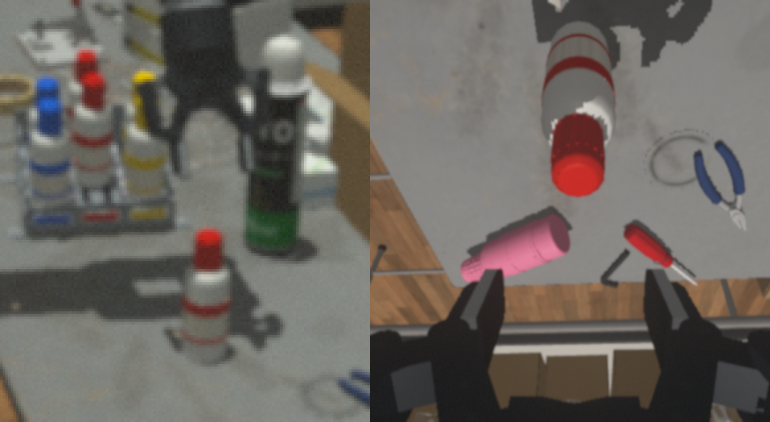

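Run:
```python
from h import *
T=now();r=rot(-Z,az(-12));plan(T,np.array([.562,-.2005,.20]),r,8)
```

```text
8 rows: [1.3, -0.2, 1.1, 0.0041, 0.0651, 0.0165] mm 1.7246051170872794 deg 3.858364608471232
```

```bash
python3 -m crank '[[1.3,-0.2,1.1,0.0041,0.0651,0.0165,0.4],[1.3,-0.2,1.1,0.0041,0.0651,0.0165,0.4],[1.3,-0.2,1.1,0.0041,0.0651,0.0165,0.4],[1.3,-0.2,1.1,0.0041,0.0651,0.0165,0.4],[1.3,-0.2,1.1,0.0041,0.0651,0.0165,0.4],[1.3,-0.2,1.1,0.0041,0.0651,0.0165,0.4],[1.3,-0.2,1.1,0.0041,0.0651,0.0165,0.4],[1.3,-0.2,1.1,0.0041,0.0651,0.0165,0.4],[0,0,0,0,0,0,0.4],[0,0,0,0,0,0,0.4]]'
python3 - <<'E'
from h import *
T=now();print(T.round(4));r=rot(-Z,az(-12));plan(T,np.array([.562,-.2005,.115]),r,8)
E
```

```text
t: 19.28
tool_pos: [0.5592, -0.2002, 0.1943]
tool_rot: [-2.437, -1.972, 0.01]
contact_force: [0.4, 0.6, 0.4]
opening: 0.0598
grip_force: 0.0
[[ 2.087e-01  9.779e-01 -9.300e-03  5.592e-01]
 [ 9.780e-01 -2.087e-01  1.300e-03 -2.002e-01]
 [-7.000e-04 -9.400e-03 -1.000e+00  1.943e-01]
 [ 0.000e+00  0.000e+00  0.000e+00  1.000e+00]]
8 rows: [0.0, 0.4, 9.9, -0.0012, 0.0001, -0.0001] mm 9.91265412538879 deg 0.06759431632374494
```

```bash
python3 -m crank '[[0,0.4,9.9,-0.001,0,0,0.4],[0,0.4,9.9,-0.001,0,0,0.4],[0,0.4,9.9,-0.001,0,0,0.4],[0,0.4,9.9,-0.001,0,0,0.4],[0,0.4,9.9,-0.001,0,0,0.4],[0,0.4,9.9,-0.001,0,0,0.4],[0,0.4,9.9,-0.001,0,0,0.4],[0,0.4,9.9,-0.001,0,0,0.4],[0,0,0,0,0,0,0.1],[0,0,0,0,0,0,-0.1]]'
python3 -m crank '[[0,0,0,0,0,0,-0.2],[0,0,0,0,0,0,-0.25],[0,0,0,0,0,0,-0.3],[0,0,0,0,0,0,-1],[0,0,0,0,0,0,-1],[0,0,0,0,0,0,-1],[0,0,0,0,0,0,-1],[0,0,0,0,0,0,-1],[0,0,0,0,0,0,-1],[0,0,0,0,0,0,-1]]' 60
python3 - <<'E'
from h import *
T=now();r=T[:3,:3];print(T.round(4))
base=np.array([T[0,3],T[1,3],0]); a=Z
bt,at=held(T,base,a);np.save("held3.npy",np.r_[bt,at])
ax=np.cross(a,N);r2=R.from_rotvec(ax/np.linalg.norm(ax)*np.radians(6)).as_matrix()@r
r2=rot(-N,az(-12)) ;np.save("r5.npy",r2)
T1=T4(T[:3,3]+.18*Z,r);P=pose_for(r2,bt,deck(.029,0,.10));plan(T1,P,r2,12)
P2=pose_for(r2,bt,deck(.029,0,.012));plan(T4(P,r2),P2,r2,6)
E
```

```text
t: 20.12
tool_pos: [0.5622, -0.2002, 0.1151]
tool_rot: [-2.44, -1.976, 0.0]
contact_force: [-0.7, -0.0, 0.6]
opening: 0.0383
grip_force: 0.0
t: 20.95
tool_pos: [0.5631, -0.2006, 0.1172]
tool_rot: [2.44, 1.976, 0.001]
contact_force: [-1.2, 0.4, 6.6]
opening: 0.0284
grip_force: 59.3
[[ 2.078e-01  9.782e-01  1.400e-03  5.631e-01]
 [ 9.782e-01 -2.078e-01 -7.000e-04 -2.006e-01]
 [-4.000e-04  1.500e-03 -1.000e+00  1.172e-01]
 [ 0.000e+00  0.000e+00  0.000e+00  1.000e+00]]
12 rows: [22.3, -7.6, 5.1, 0.0001, 0.0088, 0.0] mm 24.09223550330077 deg 0.5017507032630815
6 rows: [0.0, -0.0, 14.7, 0.0, -0.0, -0.0] mm 14.666666666666666 deg 2.3765650879556834e-16
```

```bash
python3 -m crank '[[0,0,-15,0,0,0,-1],[0,0,-30,0,0,0,-1],[0,0,-30,0,0,0,-1],[0,0,-30,0,0,0,-1],[0,0,-30,0,0,0,-1],[0,0,-30,0,0,0,-1],[0,0,-15,0,0,0,-1],[0,0,0,0,0,0,-1],[0,0,0,0,0,0,-1],[0,0,0,0,0,0,-1]]'
python3 - <<'E'
from h import *
def comps(im):
    h=cv2.cvtColor(im,cv2.COLOR_RGB2HSV);H=h[...,0].astype(int)
    for n,m in {"blue":(abs(H-110)<12)&(h[...,1]>130),"yel":(abs(H-26)<6)&(h[...,1]>140),"red":((H<8)|(H>172))&(h[...,1]>110)}.items():
        k,l,s,ce=cv2.connectedComponentsWithStats(m.astype(np.uint8))
        for i in range(1,k):
            if s[i,4]>60: yield n,s[i],ce[i]
w=snap("wrist","w9");t=snap("top","t9");o=ctrl.get_obs()
for n,a in(("wrist",w),("top",t)):
    c=cam(n)
    for k,s,ce in comps(a):
        o,d=ray(c,ce);p=todeck(o+d*(((deck(0,0,.142)-o)@N)/(d@N)))
        if -.02<p[0]<.19 and abs(p[1])<.08: print(n,k,s,ce.round(1),(p*1e3).round(1))
T=now();h=np.load("held3.npy");r2=np.load("r5.npy")
plan(T,pose_for(r2,h[:3],deck(.028,0,.10)),r2,12);print(T[:3,3])
E
```

```text
t: 21.78
tool_pos: [0.5617, -0.1999, 0.2929]
tool_rot: [-2.439, -1.975, 0.002]
contact_force: [0.7, -1.2, -2.1]
opening: 0.0288
grip_force: 59.4
top blue [280 218  11  12 101] [285.3 223.7] [ 73.8  56.8 142. ]
top blue [299 223  11  12 100] [303.9 228.1] [ 22.3  57.3 142. ]
top yel [289 175  11  13 113] [294. 181.] [ 77.4 -63.7 142. ]
top yel [307 181  12  13 112] [312.6 186.8] [ 24.1 -59.7 142. ]
top red [261 192  11  14 117] [266.  198.4] [140.3   1.6 142. ]
top red [283 197  12  13 112] [288.5 202.8] [ 78.3  -0.8 142. ]
12 rows: [22.2, -7.4, 4.7, -0.0004, 0.0086, -0.0] mm 23.877029028271618 deg 0.49331664921452584
[ 0.56158999 -0.19986415  0.2926028 ]
```

```bash
python3 -m crank '[[22.2,-7.4,4.7,0,0.0086,0,-1],[22.2,-7.4,4.7,0,0.0086,0,-1],[22.2,-7.4,4.7,0,0.0086,0,-1],[22.2,-7.4,4.7,0,0.0086,0,-1],[22.2,-7.4,4.7,0,0.0086,0,-1],[22.2,-7.4,4.7,0,0.0086,0,-1],[22.2,-7.4,4.7,0,0.0086,0,-1],[22.2,-7.4,4.7,0,0.0086,0,-1],[22.2,-7.4,4.7,0,0.0086,0,-1],[22.2,-7.4,4.7,0,0.0086,0,-1]]'
python3 -m crank '[[22.2,-7.4,4.7,0,0.0086,0,-1],[22.2,-7.4,4.7,0,0.0086,0,-1],[0,0,0,0,0,0,-1],[0,0,0,0,0,0,-1],[0,0,0,0,0,0,-1],[0,0,0,0,0,0,-1],[0,0,0,0,0,0,-1],[0,0,0,0,0,0,-1],[0,0,0,0,0,0,-1],[0,0,0,0,0,0,-1]]'
python3 - <<'E'
from h import *
T=now();h=np.load("held3.npy");r2=np.load("r5.npy");r=T[:3,:3]
print("base",todeck(r@h[:3]+T[:3,3])*1e3,"axis",[(r@h[3:6])@v for v in(DX,Y,N)])
plan(T,pose_for(r2,h[:3],deck(.0275,0,.03)),r2,6)
a=snap("side","s10");w=snap("wrist","w10");c=cam("wrist")
cv2.imwrite("pics/c10.png",np.hstack([cv2.resize(a[110:240,230:350],(390,422),interpolation=3),cv2.resize(w[:,120:520],(400,422))])[:,:,::-1])
E
```

```text
t: 22.72
tool_pos: [0.5356, 0.0349, 0.2553]
tool_rot: [-2.396, -1.94, -0.1]
contact_force: [0.7, 0.1, -0.6]
opening: 0.0289
grip_force: 59.4
t: 23.55
tool_pos: [0.5317, 0.0805, 0.2524]
tool_rot: [-2.39, -1.934, -0.124]
contact_force: [-0.4, 0.2, -0.7]
opening: 0.0285
grip_force: 59.4
base [ 27.57913791  -1.72139062 103.58032907] axis [np.float64(0.0010053658552487132), np.float64(-0.0009054075508153347), np.float64(0.9999990847379133)]
6 rows: [-0.0, -0.3, 12.3, 0.0001, 0.0002, -0.0001] mm 12.266538959855225 deg 0.015123986807641175
```

View pics/c10.png

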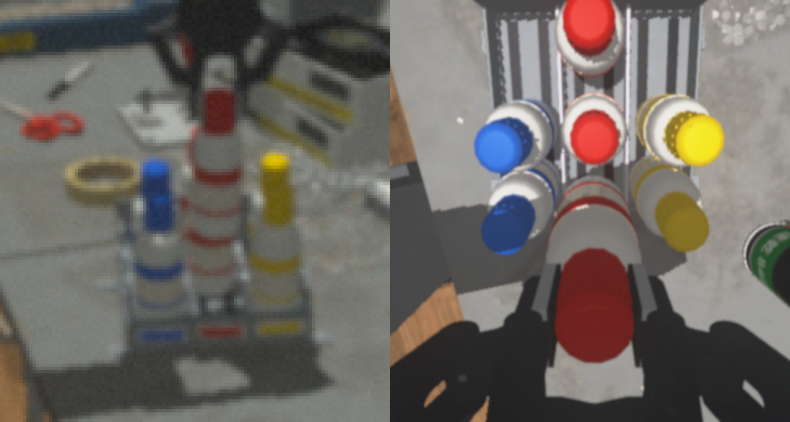

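```bash
python3 -m crank '[[0,-0.3,12.3,0,0,0,-1],[0,-0.3,12.3,0,0,0,-1],[0,-0.3,12.3,0,0,0,-1],[0,-0.3,12.3,0,0,0,-1],[0,-0.3,12.3,0,0,0,-1],[0,-0.3,12.3,0,0,0,-1],[0,0,10,0,0,0,-1],[0,0,10,0,0,0,-1],[0,0,0,0,0,0,-1],[0,0,0,0,0,0,-1]]'
python3 - <<'E'
from h import *
T=now();h=np.load("held3.npy");r=T[:3,:3]
print("base",todeck(r@h[:3]+T[:3,3])*1e3)
E
```

```text
t: 24.48
tool_pos: [0.5316, 0.0908, 0.1584]
tool_rot: [-2.388, -1.934, -0.122]
contact_force: [0.1, -0.4, -0.8]
opening: 0.0285
grip_force: 59.6
base [27.68126266  0.75087591  8.95689306]
```

```bash
python3 -m crank '[[0,0,1.2,0,0,0,-1],[0,0,1.2,0,0,0,-1],[0,0,1.2,0,0,0,-1],[0,0,1.2,0,0,0,-1],[0,0,1.2,0,0,0,-1],[0,0,1.2,0,0,0,-1],[0,0,1.2,0,0,0,-1],[0,0,0,0,0,0,-1],[0,0,0,0,0,0,-1],[0,0,0,0,0,0,-1]]'
python3 - <<'E'
from h import *
T=now();h=np.load("held3.npy");r=T[:3,:3]
print("base",todeck(r@h[:3]+T[:3,3])*1e3)
E
```

```text
t: 25.32
tool_pos: [0.5321, 0.0916, 0.1507]
tool_rot: [-2.389, -1.935, -0.124]
contact_force: [0.8, -0.5, -1.4]
opening: 0.0284
grip_force: 59.6
base [27.79144859  0.24648325  1.27898022]
```

```bash
python3 -m crank '[[0,0,0.7,0,0,0,-1],[0,0,0.7,0,0,0,-1],[0,0,0.7,0,0,0,-1],[0,0,0.7,0,0,0,-1],[0,0,0,0,0,0,-1],[0,0,0,0,0,0,-1],[0,0,0,0,0,0,-1],[0,0,0,0,0,0,-1],[0,0,0,0,0,0,-1],[0,0,0,0,0,0,-1]]'
python3 - <<'E'
from h import *
T=now();h=np.load("held3.npy");r=T[:3,:3]
print("base",todeck(r@h[:3]+T[:3,3])*1e3)
E
```

```text
t: 26.15
tool_pos: [0.5325, 0.0918, 0.1496]
tool_rot: [-2.389, -1.935, -0.125]
contact_force: [-3.0, -1.0, 6.8]
opening: 0.0289
grip_force: 60.7
base [27.98171073 -0.23169488  0.12654653]
```

```bash
python3 -m crank '[[0,0,-0.5,0,0,0,-1],[-0.5,0,0,0,0,0,-1],[-0.5,0,0,0,0,0,-1],[-0.5,0,0,0,0,0,-1],[-0.5,0,0,0,0,0,-1],[-0.5,0,0,0,0,0,-1],[-0.5,0,0,0,0,0,-1],[0,0,0,0,0,0,-1],[0,0,0,0,0,0,-1],[0,0,0,0,0,0,-1]]'
python3 - <<'E'
from h import *
T=now();h=np.load("held3.npy");r=T[:3,:3]
print("base",todeck(r@h[:3]+T[:3,3])*1e3,[ctrl.get_obs()["contact_force"]@v for v in(DX,Y,N)])
E
```

```text
t: 26.98
tool_pos: [0.5321, 0.09, 0.1495]
tool_rot: [-2.388, -1.934, -0.129]
contact_force: [-1.4, 3.3, 6.6]
opening: 0.0286
grip_force: 60.6
base [26.51674003 -0.21489518  0.2224417 ] [np.float64(3.6276408822813737), np.float64(2.0337740989674105), np.float64(6.2122453671818585)]
```

```bash
python3 -m crank '[[0,0,-0.5,0,0,0,-1],[-0.5,0,0,0,0,0,-1],[-0.5,0,0,0,0,0,-1],[-0.5,0,0,0,0,0,-1],[-0.5,0,0,0,0,0,-1],[0,0,0,0,0,0,-1],[0,0,0,0,0,0,-1],[0,0,0,0,0,0,-1],[0,0,0,0,0,0,-1],[0,0,0,0,0,0,-1]]'
python3 - <<'E'
from h import *
T=now();h=np.load("held3.npy");r=T[:3,:3]
print("base",todeck(r@h[:3]+T[:3,3])*1e3,[ctrl.get_obs()["contact_force"]@v for v in(DX,Y,N)])
E
```

```text
t: 27.82
tool_pos: [0.5317, 0.0878, 0.1493]
tool_rot: [-2.388, -1.934, -0.129]
contact_force: [-0.3, 3.8, 4.6]
opening: 0.0285
grip_force: 60.4
base [24.21158201 -0.33615401  0.29110418] [np.float64(4.130556160764389), np.float64(1.0853500282442652), np.float64(4.182147562710971)]
```

```bash
python3 -m crank '[[0,0,-0.4,0,0,0,-1],[-0.5,0,0,0,0,0,-1],[-0.5,0,0,0,0,0,-1],[-0.5,0,0,0,0,0,-1],[-0.5,0,0,0,0,0,-1],[0,0,0,0,0,0,-1],[0,0,0,0,0,0,-1],[0,0,0,0,0,0,-1],[0,0,0,0,0,0,-1],[0,0,0,0,0,0,-1]]'
python3 - <<'E'
from h import *
T=now();h=np.load("held3.npy");r=T[:3,:3]
print("base",todeck(r@h[:3]+T[:3,3])*1e3,[ctrl.get_obs()["contact_force"]@v for v in(DX,Y,N)])
E
```

```text
t: 28.65
tool_pos: [0.5312, 0.0857, 0.1492]
tool_rot: [-2.389, -1.934, -0.128]
contact_force: [0.5, 5.5, 4.8]
opening: 0.0285
grip_force: 60.2
base [22.01348088 -0.27193945  0.39797143] [np.float64(5.927043875382564), np.float64(0.6175665361513623), np.float64(4.18704198601589)]
```

```bash
python3 -m crank '[[0,0,0,0,0,0,-0.3],[0,0,0,0,0,0,-0.2],[0,0,0,0,0,0,-0.1],[0,0,0,0,0,0,0],[0,0,0,0,0,0,0.1],[0,0,0,0,0,0,0.1],[0,0,-10,0,0,0,0.1],[0,0,-20,0,0,0,0.1],[0,0,-25,0,0,0,0.1],[0,0,-25,0,0,0,0.1]]'
python3 -m crank '[[0,0,-30,0,0,0,0.1],[0,0,-30,0,0,0,0.1],[-10,0,-20,0,0,0,0.1],[-25,0,0,0,0,0,0.1],[-25,0,0,0,0,0,0.1],[-25,0,0,0,0,0,0.1],[-25,0,0,0,0,0,0.1],[-25,0,0,0,0,0,0.1],[0,0,0,0,0,0,0.1],[0,0,0,0,0,0,0.1]]'
cat >> h.py <<'E'
def caps(n,a):
    h=cv2.cvtColor(a,cv2.COLOR_RGB2HSV);H=h[...,0].astype(int);c=cam(n)
    for k,m in {"blue":(abs(H-110)<12)&(h[...,1]>130),"yel":(abs(H-26)<6)&(h[...,1]>140),"red":((H<8)|(H>172))&(h[...,1]>110)}.items():
        q,l,s,ce=cv2.connectedComponentsWithStats(m.astype(np.uint8))
        for i in range(1,q):
            if s[i,4]<60: continue
            o,d=ray(c,ce[i]);p=todeck(o+d*(((deck(0,0,.142)-o)@N)/(d@N)))
            if -.03<p[0]<.19 and abs(p[1])<.08: print(n,k,s[i],ce[i].round(1),(p*1e3).round(1))
E
python3 - <<'E'
from h import *
w=snap("wrist","w11");caps("wrist",w);t=snap("top","t11");s=snap("side","s11")
caps("top",t)
cv2.imwrite("pics/c11.png",np.hstack([cv2.resize(s[130:240,240:350],(400,400),interpolation=3),cv2.resize(w[0:300,170:470],(400,400))])[:,:,::-1])
E
```

```text
t: 29.48
tool_pos: [0.5284, 0.0766, 0.2291]
tool_rot: [-2.389, -1.935, -0.122]
contact_force: [0.6, -0.3, 0.3]
opening: 0.0471
grip_force: 0.0
t: 30.32
tool_pos: [0.4991, -0.0635, 0.2943]
tool_rot: [-2.392, -1.932, -0.125]
contact_force: [0.1, 0.9, 0.4]
opening: 0.0471
grip_force: 0.0
wrist blue [221   0  48  26 895] [247.2  10.1] [ 13.5  55.1 142. ]
wrist yel [385   0  48  24 830] [405.6   9.2] [ 13.8 -55.2 142. ]
wrist red [304   0  40  26 801] [323.6  10.3] [ 13.2   1.9 142. ]
top blue [280 218  11  12 101] [285.3 223.7] [ 73.8  56.8 142. ]
top blue [299 223  11  12 101] [304.  228.1] [ 22.2  57.2 142. ]
top yel [289 175  11  13 114] [294. 181.] [ 77.3 -63.6 142. ]
top yel [307 181  12  13 111] [312.6 186.8] [ 24.2 -59.7 142. ]
top red [261 192  11  14 117] [266.  198.4] [140.3   1.6 142. ]
top red [283 197  12  13 112] [288.5 202.8] [ 78.3  -0.8 142. ]
top red [303 202  11  13 108] [308.  208.2] [ 23.4   1.5 142. ]
```

View pics/c11.png

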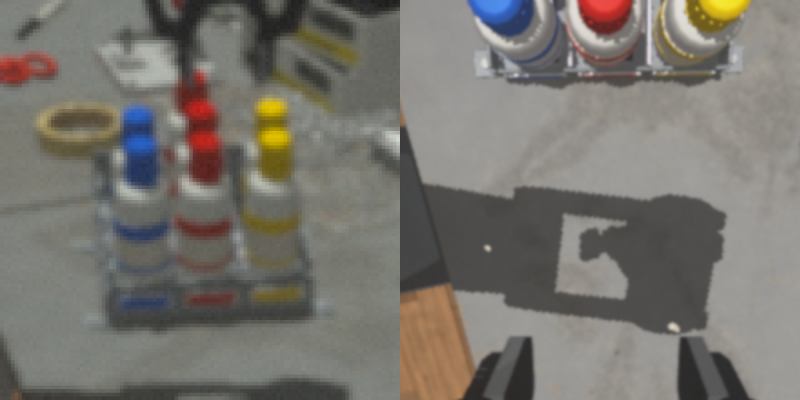

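The front red cap is level with blue_1 and yellow_1 at the lip (x = 23.4 against 22.2 and 24.2 mm). The standing bottles have not shifted and the hand is clear.

```bash
python3 -c "
from station import ctrl
print(ctrl.finish_job())"
```

```text
the job is handed in; nothing more can be done
None
```

Both fallen red bottles now stand in the red lane in front of red_3: red_2 is foremost, with its foot against the lip, and red_1 is behind it; the job was handed in at about 30 s of the 72 s, and in the last pictures none of the standing bottles had shifted.

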